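# Hang the headphones on their stand at the artist's table

### The job

Pick up the headphones that lean against the book stack and hang them by the headband over the bar of the headphone stand, then slide them back along the bar until the headband rests against the stand's upright. Let the bar take them gently, no dropping; do not tip or shift the stand, and leave the bottle, the pen cup and the mobile phone where they are.

Things in the scene. Friction and masses are not known exactly. Their poses are not given: they have to be found in the camera images.
- headset: over-ear headphones, purple cups, dark headband, grey top, 0.23 to 0.32 kg. Origin midway between the cups, on their common axis. Own z: up through the middle of the arch; y: cup to cup; x: square to the arch's plane. Cups: discs of 42 mm radius about y, from 40 to 86 mm out on each side. Headband 34 mm wide, its flat faces at x = +-17 mm, 16 mm thick and straight for 44 mm along y at the crown
- headset_arch (a point): point fixed to the cups, 120 mm above the headphones' origin along own z, in the opening below the crown. The crown's upper face is 141 mm above the origin with the headband pushed fully in; it may be drawn out on its stiff adjusters (they hold about 18 N) by 0 to 36 mm more. This is NOT reported and this point does not follow it: feel or look for the crown
- books: stack of three hardcover books, 170 (x) x 260 (y) x 105 mm high, cannot be shifted; origin at the centre of its underside. At the start the headphones stand on their cups beyond it and lean on its far (+x) top edge, about 31 degrees off upright, headband faces parallel to the edge; the crown overhangs the top towards the robot by 15 to 35 mm, 35 mm or more above it
- stand: freestanding headphone stand, 2.4 kg, not fastened. Origin: centre of the base's underside, z up. Steel base plate 170 (x) x 140 (y) x 14 mm; aluminium upright 32 mm wide (y), 10 mm thick, front face at x = +45 mm, top at z = 264 mm; a level round wooden bar sticks out from it towards -x at y = 0. A steady push of about 8 N along +x at bar height rocks the stand backwards
- bar_tip (a point): centre of the bar's free end: outer face of its orange end cap, 77 mm in -x of the stand's origin, 224 mm up. The bar is 22 mm in diameter, its top at z = 235 mm; the cap is 36 mm in diameter and 7 mm thick, its top at 242 mm
- bar_root (a point): where the bar's axis meets the front face of the upright: 45 mm in +x of the stand's origin, 224 mm up. When the headphones are home the back face of the headband touches the upright here, so their middle plane is 17 mm in front of this point
- bottle: green bottle, 66 mm in diameter, 200 mm tall, standing; origin at the centre of its underside
- pencup: white square pen cup 76 mm wide and 95 mm high with markers up to 163 mm, standing; origin at the centre of its underside
- mobile: mobile phone lying flat, 148 (x) x 72 (y) x 8 mm; origin at the centre of its underside
Things that resemble listed ones, but are neither listed nor needed, are in the scene too. There is more than one size of the headset; the one meant has the size given above.

How it is judged:
At the end, for the whole second after the job is handed in: The headphones hang at rest by the headband on the bar, let go of: upright within 0.15 rad, square to the bar within 0.2 rad, centred on it within 15 mm, the back of the headband within 8 mm of the upright; the stand stands upright within 30 mm of where it was (contact force between headset and stand above 1.2 N and height (world z) of headset_arch between 0.18 and 0.24 m and angle between headset's own z axis and vertical below 0.15 rad and x of headset_arch in the frame of stand between 0.02 and 0.035 m and y of headset_arch in the frame of stand between -0.015 and 0.015 m and angle between the x axis of headset and the x axis of stand, either way round below 0.2 rad and linear speed of headset below 0.03 m/s and angular speed of headset below 0.3 rad/s and angle between stand's own z axis and vertical below 0.03 rad and distance of stand from where it was at the start of the episode below 0.03 m); the robot touches nothing.
It fails at once if the headphones are dropped (faster than 0.45 m/s with the gripper not touching them) (contact force between each of the arm, the fingers and headset below 0.05 N and linear speed of headset above 0.45 m/s).
It fails at once if the stand is tipped by more than 0.12 rad or shifted by more than 30 mm (angle between stand's own z axis and vertical above 0.12 rad or distance of stand from where it was at the start of the episode above 0.03 m).
It fails at once if the bottle is moved by more than 25 mm or knocked over (distance of bottle from where it was at the start of the episode above 0.025 m or angle between bottle's own z axis and vertical above 0.3 rad).
It fails at once if the pen cup is moved by more than 25 mm or knocked over (distance of pencup from where it was at the start of the episode above 0.025 m or angle between pencup's own z axis and vertical above 0.3 rad).
It fails at once if the mobile phone is moved by more than 25 mm (distance of mobile from where it was at the start of the episode above 0.025 m).
It also fails if it takes over 64 s, if anything falls off the work surface, if the arm or the gripper's body presses on something with over 40 N, if the wrist force passes 120 N, or if a joint passes its speed limit or range.

### The arm

A 6-joint arm with a two-finger parallel gripper is mounted at the origin on the work surface. World frame = base frame: x ahead of the robot, y to its left, z up, the work surface at z = 0. Lengths are in m, angles in rad, forces in N, time in s.
With the tool pointing down it reaches from about 0.35 to 0.975 m from the base axis. Payload 4.9 kg.
Tool frame: the origin (TCP) lies between the finger pads; the fingertips stand 22 mm ahead of it and the grasp point (between the pads) lies 3 mm ahead of it; z points along the fingers, y is the line along which they close (so a half turn about z gives the same grasp; the last joint's range is limited). The gripper opens to 85 mm and grips with 20 to 120 N. Pads are 22 mm wide; open, the fingers measure 114 mm over their backs; the gripper's body (76 mm by 85 mm) begins 54 mm behind the grasp point. The pads swing forward as they close: fully open they stand 13 mm farther back than shut.
Start: joints at [-1.323, 0.053, 1.613, -0, 1.476, -0.119], TCP at [0.224, -0.583, 0.253] pointing down, gripper open.
Joint ranges: [-3.01, 3.01], [-1.01, 2.22], [0.06, 2.58], [-1.02, 4.17], [0.09, 2.62], [-3.14, 3.14]. Speed limits (rad/s): [2.57, 2.57, 3.14, 3.14, 3.14, 3.14].

### API

Orientations are given as a unit quaternion [w, x, y, z].
In Python, from plant import state, grab_frame, get_calibration, job_done, recognise, regions_of gives the robot as it stands.
- The arm moves only by the tool apply_moves, never from a script. Its argument "targets" is a list of rows, each an object with "translation": the shift along the tool's x, y, z normalised to -1 to 1, where 1 is 100 mm, a list of three; "twist": the turn about the tool's z normalised to -1 to 1, where 1 is 0.1 rad; "hand": the opening, from 0 (shut) to 1 (fully open). A call has 1 to 8 rows; each row shifts and turns the commanded pose from where the row before left it, along the tool's axes as they then stand; what a row does not reach is not made up. A row lasts 1/10 s, in which the tool goes at most 50 mm and 8.59 degrees, less where a joint would pass 70% of its speed; a pose out of reach is approached as far as the arm can. A call with a number of a shift or a turn outside -1 to 1 is refused whole. A call with a gripper value outside its range is refused whole. The fingers move at their own pace and stop on an object; the grip force is fixed at half the most. Time passes only in rows, so rows that do not move let the fingers close. It gives the time, the measured TCP pose, the force, the opening and the grip force at its end, in the units of the state.
- state(): the state, without advancing time (a new reading comes with each control period).
- grab_frame(name): name is "side" or "top"; returns the picture (420x560x3 uint8, red, green, blue); there is no depth.
- get_calibration(name): a dict with "camera_matrix" (3x3 intrinsics, pixels), "pose" (4x4, takes a point from camera to world coordinates). Camera axes: x right, y up, looking along -z (the intrinsics and any distortion apply to the point x, -y, -z); pixel columns grow to the right and rows downward; lengths in m; the calibration is good to about 2 mm. A picture is of the moment at which its call begins. get_calibration takes no time and is no camera call.
- job_done(): hands the job in; it is judged then, once.
Trained networks look in the newest picture that a camera, given by its name, has taken for a name from the list of things; names that differ only in an ending like _2 or _b are one class to them, and where a whole thing is asked for, a point or a joint stands for the part that bears it (a point fixed in the world has none). Each returns a list of dicts, best first, with "score" (0 to 1); they miss things now and then, are a little off and sometimes report something else, mostly with a low value. They report only what shows in the picture. A call takes as long as a camera call. They do not tell look-alikes from the thing itself.
- recognise(camera, query): "point" ([x, y, z] in m, in world coordinates, good to about 4 mm: the middle of the surface that is visible of it).
- regions_of(camera, query): "pixels" (420x560 bool, what is visible of it).
The state is a dict: "time": time; "joint_pos": joint angles; "joint_vel": joint speeds; "joint_efforts": joint torques, N m; "tool_pos": TCP position; "tool_rot": TCP orientation; "contact_force": force on the tool from outside, world axes, zero at the start; "ft_torque": the same for the moment, N m; "gripper_width": opening from 0.0 (shut) to 1.0 (fully open); "grasp_force": force on a finger pad.
Only numpy, scipy, OpenCV 4.12 (cv2) and the standard library are available. Lean on these libraries where they do the work, as an engineer would, in place of code of your own. Each camera call takes 0.05 s, during which the arm holds its last target. There are 200 camera calls.

## Working session

There is one attempt and no reset: what is moved stays moved. The work goes in short steps, Python scripts to look and compute and a tool call to move; the robot and the scene stay as the last step left them, time stands still between calls to the robot, and variables do not carry over. Pictures are saved under pics/ and viewed, at most 10 in all, crops included, and the job is handed in when it is done.

Besides the shell and the picture viewer there is one more tool, called after ">>>" as name(argument=value, ...) on one line, values as JSON. apply_moves: Moves the arm, as the interface text tells. Its arguments: {"type":"object","properties":{"targets":{"type":"array"}},"required":["targets"]}

```bash
mkdir -p pics; ls; cat > h.py <<'E'
import numpy as np, cv2
from plant import *
def save(cam,name):
    im=grab_frame(cam); cv2.imwrite('pics/'+name,im[:,:,::-1]); return im
def proj(cam,P):
    c=get_calibration(cam);K=np.array(c['camera_matrix']);T=np.linalg.inv(np.array(c['pose']))
    p=T[:3,:3]@np.array(P,float)+T[:3,3]; p=K@np.array([p[0],-p[1],-p[2]]); return p[:2]/p[2]
def ray(cam,uv):
    c=get_calibration(cam);K=np.array(c['camera_matrix']);T=np.array(c['pose'])
    d=np.linalg.inv(K)@np.array([uv[0],uv[1],1.]); d=T[:3,:3]@np.array([d[0],-d[1],-d[2]]); return T[:3,3],d/np.linalg.norm(d)
def tri(a,b):
    (o1,d1),(o2,d2)=ray('side',a),ray('top',b)
    A=np.c_[d1,-d2]; s=np.linalg.lstsq(A,o2-o1,rcond=None)[0]; p,q=o1+s[0]*d1,o2+s[1]*d2
    return (p+q)/2,np.linalg.norm(p-q)
def onz(cam,uv,z):
    o,d=ray(cam,uv); return o+d*(z-o[2])/d[2]
E
python3 - <<'E'
from h import *
a=save('side','s0.png');b=save('top','t0.png')
for cam in('side','top'):
    c=get_calibration(cam);print(cam,np.round(c['camera_matrix'],1).tolist(),np.round(c['pose'],3).tolist())
    for q in['headset','headset_arch','books','stand','bar_tip','bar_root','bottle','pencup','mobile']:
        print(cam,q,[(np.round(r['point'],3).tolist(),round(r['score'],2),np.round(proj(cam,r['point'])).tolist()) for r in recognise(cam,q)])
print(state())
E
```

```text
pics
side [[503.2, 0.0, 275.3], [0.0, 503.2, 209.6], [0.0, 0.0, 1.0]] [[-0.921, 0.242, -0.304, 0.07], [-0.388, -0.533, 0.752, 1.135], [0.02, 0.81, 0.585, 1.053], [0.0, 0.0, 0.0, 1.0]]
side headset [([0.522, -0.181, 0.085], 0.94, [298.0, 202.0]), ([0.332, -0.441, 0.034], 0.56, [370.0, 189.0])]
side headset_arch [([0.522, -0.183, 0.078], 0.66, [298.0, 203.0]), ([0.328, -0.432, 0.034], 0.55, [370.0, 190.0])]
side books [([0.386, -0.147, 0.104], 0.7, [334.0, 213.0])]
side stand []
side bar_tip [([0.589, 0.15, 0.013], 0.88, [236.0, 274.0])]
side bar_root [([0.59, 0.152, 0.014], 0.71, [236.0, 274.0])]
side bottle [([0.695, -0.042, 0.124], 0.65, [233.0, 202.0]), ([0.479, 0.462, 0.071], 0.34, [219.0, 351.0])]
side pencup [([0.475, 0.463, 0.072], 0.96, [220.0, 352.0])]
side mobile [([0.627, 0.386, 0.007], 0.72, [184.0, 327.0])]
top [[449.3, 0.0, 279.4], [0.0, 449.3, 201.0], [0.0, 0.0, 1.0]] [[-0.009, 0.991, -0.132, 0.304], [-1.0, -0.009, 0.005, -0.014], [0.004, 0.132, 0.991, 1.645], [0.0, 0.0, 0.0, 1.0]]
top headset [([0.515, -0.248, 0.102], 0.96, [345.0, 199.0]), ([0.302, -0.466, 0.046], 0.7
[... 566 characters left out ...]
nt_pos': array([-1.32295522e+00,  5.26668072e-02,  1.61290459e+00, -2.99700758e-06,
        1.47599799e+00, -1.19012270e-01]), 'joint_vel': array([ 0.00219383, -0.0010326 ,  0.00052328, -0.00254485, -0.00086583,
        0.00057585]), 'joint_efforts': array([-1.73261960e-03, -3.93696070e+01, -3.70470536e+01, -1.24193202e-04,
        5.86510305e-04,  6.84851599e-06]), 'tool_pos': array([ 0.2241624 , -0.58339566,  0.25332143]), 'tool_rot': array([ 1.17068845e-05,  9.83224414e-01,  1.82399979e-01, -7.39740549e-07]), 'contact_force': array([-0.0666057 , -0.42597427,  0.26184468]), 'ft_torque': array([-0.00452461, -0.0536505 ,  0.00576183]), 'grasp_force': 0.0, 'gripper_width': 1.0021909345558224}
```

View pics/s0.png

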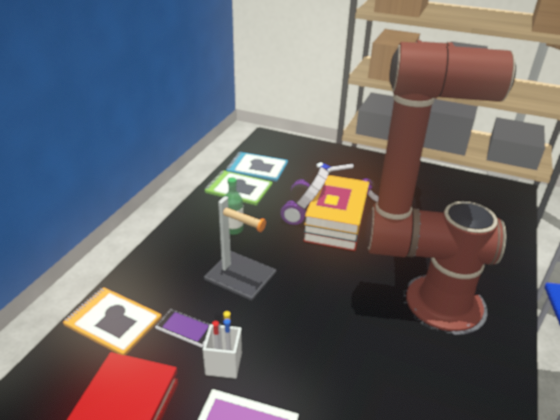

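View pics/t0.png

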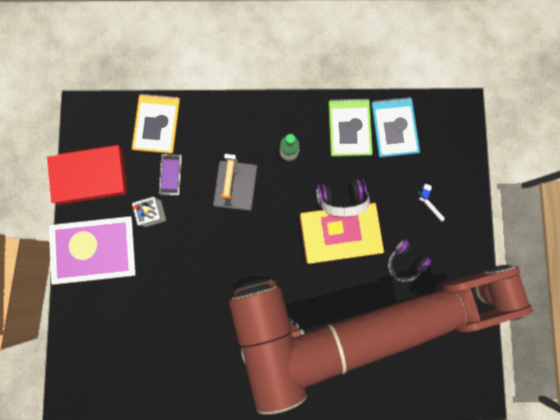

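The side view shows the headset leaning on the books at about (312,190) and the stand at (240,240), with its bar running towards (262,224). In the top view there are two candidates. One leans on the books' far edge at (343,198); the other is smaller and lies flat at (408,262). The leaning one fits the description. I'll confirm that in one enlarged crop.

```bash
python3 - <<'E'
from h import *
s=cv2.imread('pics/s0.png');t=cv2.imread('pics/t0.png')
r=lambda im,x,y,w,h,k:cv2.resize(im[y:y+h,x:x+w],None,fx=k,fy=k,interpolation=cv2.INTER_CUBIC)
A=r(t,300,170,100,75,4);B=r(t,200,145,100,75,4);C=r(s,275,150,100,75,4);D=r(s,195,180,100,75,4)
cv2.imwrite('pics/c0.png',np.vstack([np.hstack([A,B]),np.hstack([C,D])]))
E
```

```text
(no output)
```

View pics/c0.png

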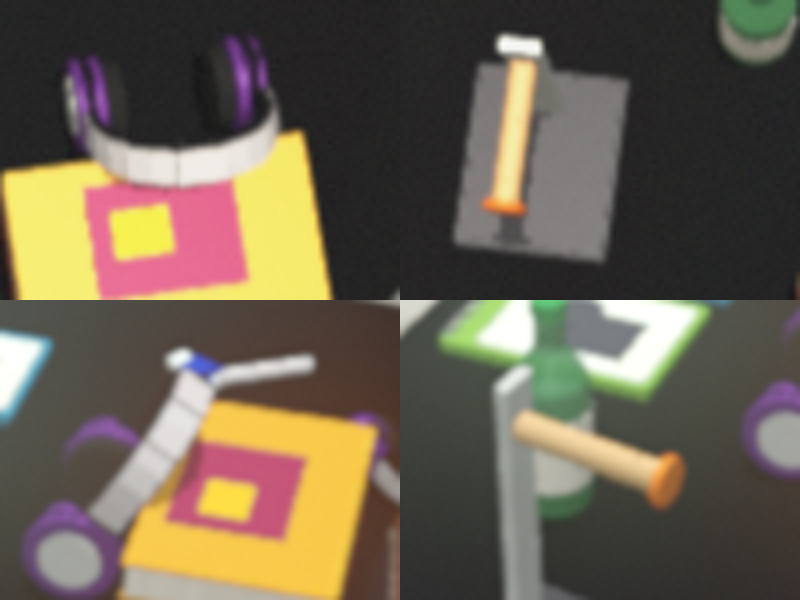

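The crop confirms it: the leaning headset has the full-size purple cups and a grey crown, and the bar ends in the orange cap. Next I'll fit the poses.

```bash
cat > fit.py <<'E'
from h import *
from scipy.optimize import least_squares
from scipy.spatial.transform import Rotation as R
# books yaw: far edge on top face z=.105
p=onz('top',(300,213),.105);q=onz('top',(375,202.5),.105);d=p-q;yb=np.arctan2(-d[0],d[1])
print('books edge',p,q,'yaw',yb)
def S(v,P): return R.from_euler('z',v[2]).apply(P)+[v[0],v[1],0]
SP=np.array([[.085,.07,.014],[.085,-.07,.014],[-.085,-.07,.014],[-.085,.07,.014]]);SU=[(220,161.2),(257,165),(251.2,210),(213.7,205.7)]
tip=np.array([-.077,0,.224])
f=lambda v:np.r_[(np.array([proj('top',X) for X in S(v,SP)])-SU).ravel(),(proj('side',S(v,tip))-(261.5,225))*1.]
r=least_squares(f,[.58,.13,0]);v=r.x;print('stand',v,'res',np.round(r.fun,1))
print('tip',S(v,tip),'root',S(v,[.045,0,.224]))
def H(w,P): # x,y,ext,tilt
    return R.from_euler('ZY',[w[4],-w[3]]).apply(np.array(P)+[0,0,w[2] if P[2]>.1 else 0])+[w[0],w[1],.042]
g=lambda w:np.r_[proj('side',H(w,[0,.086,0]))-(293,213.7),proj('top',H(w,[-.017,0,.141]))-(345,216.7),proj('top',H(w,[.017,0,.141]))-(345,207.5),(w[3]-.541)/.02,(w[4]-yb)/.02]
r=least_squares(g,[.52,-.2,.015,.54,yb]);w=r.x;print('headset',w,'res',np.round(r.fun,1))
print('crown top mid',H(w,[0,0,.141]),'side px crown ends',[proj('side',H(w,[sx*.017,sy*.022,.141])).round(1) for sx in(1,-1) for sy in(1,-1)])
E
python3 fit.py
```

```text
books edge [ 0.46726155 -0.09226599  0.105     ] [ 0.50143768 -0.35226965  0.105     ] yaw 0.1306955256217988
stand [ 0.58211805  0.13930231 -0.12861401] res [-0.4 -0.8  0.1 -0.2  0.1  0.2 -0.4 -0.1  0.7 -0.2]
tip [0.50575402 0.14917831 0.224     ] root [0.62674637 0.13353062 0.224     ]
headset [ 0.53408434 -0.2352287  -0.00818384  0.55164485  0.10918191] res [-0.   3.2  1.1 -0.4  0.7 -0.4  0.5 -1.1]
crown top mid [ 0.46489136 -0.24281348  0.15511469] side px crown ends [array([315.6, 179.4]), array([318.5, 172.7]), array([323.8, 185.4]), array([326.5, 178.6])]
```

```bash
cat >> fit.py <<'E'
g2=lambda w:np.r_[g(w)*np.r_[.4,.4,np.ones(6)],(proj('side',H(w,[.017,-.022,.141]))-(321.5,168.5)),(proj('side',H(w,[-.017,-.022,.141]))-(328.5,174.5))]
r=least_squares(g2,w);w=r.x;print('headset2',w,'res',np.round(r.fun,1))
print('crown mid',H(w,[0,0,.141]))
for cam in('side','top'):
  im=grab_frame(cam)[:,:,::-1].copy();im=cv2.resize(im,None,fx=4,fy=4,interpolation=cv2.INTER_CUBIC)
  def dl(P,c): cv2.polylines(im,[np.array([(proj(cam,H(w,p))+.5)*4 for p in P]).astype(int)],True,c,1)
  a=np.linspace(0,6.28,30)
  for y in(.04,.086,-.04,-.086): dl([[.042*np.cos(t),y,.042*np.sin(t)] for t in a],(0,255,0))
  for z in(.141,.125): dl([[sx*.017,sy*.022,z] for sx,sy in((1,1),(1,-1),(-1,-1),(-1,1))],(255,255,0))
  c=(np.array(proj(cam,H(w,[0,0,.07])))*4).astype(int); x0=c[0]-200;y0=c[1]-160
  I=im[y0:y0+320,x0:x0+400]; J=I if cam=='side' else np.hstack([J,I])
  if cam=='side':J=I
cv2.imwrite('pics/f.png',J)
E
python3 fit.py|tail -2
```

```text
headset2 [ 0.53836162 -0.22840015  0.015078    0.5399421   0.12231557] res [-0.6  1.6  0.7  0.8  0.2  0.7 -0.1 -0.4 -1.4  0.  -0.2 -0.1]
crown mid [ 0.45872353 -0.23819     0.1758741 ]
```

View pics/f.png

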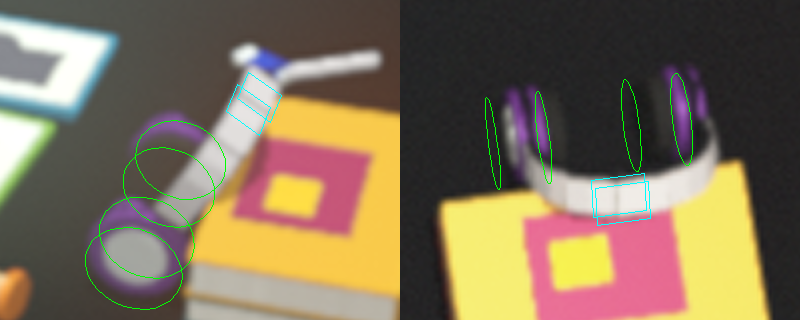

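```bash
cat > sil.py <<'E'
from h import *
from scipy.optimize import minimize
from scipy.spatial.transform import Rotation as R
M={}
for cam in('side','top'):
    grab_frame(cam); best=None
    for r in regions_of(cam,'headset'):
        m=np.array(r['pixels']);ys,xs=np.nonzero(m);print(cam,round(r['score'],2),xs.mean(),ys.mean(),m.sum())
        if abs(xs.mean()-(310 if cam=='side' else 343))<20: best=m
    M[cam]=best
C={c:(np.array(get_calibration(c)['camera_matrix']),np.linalg.inv(np.array(get_calibration(c)['pose']))) for c in M}
def pj(c,P):
    K,T=C[c];p=P@T[:3,:3].T+T[:3,3];p=(p*[1,-1,-1])@K.T;return p[:,:2]/p[:,2:]
a=np.linspace(0,2*np.pi,25)
def parts(w):
    e=w[2];out=[]
    for s in(1,-1): out.append(np.array([[.042*np.cos(t),s*y,.042*np.sin(t)] for y in(.04,.086) for t in a]))
    th=np.linspace(0,np.pi/2,8); zc=.05+e
    def line(b,top): return [(.022+(b-.022)*np.sin(t),zc+(top-zc)*np.cos(t)) for t in th]+[(b,0.)]
    o=[(0,.141+e)]+line(w[5],.141+e);i=[(0,.125+e)]+line(w[5]-.008,.125+e)
    for s in(1,-1):
        for k in range(len(o)-1):
            out.append(np.array([[x,s*q[0],q[1]] for q in(o[k],o[k+1],i[k],i[k+1]) for x in(-.017,.017)]))
    Rt=R.from_euler('ZY',[w[4],-w[3]])
    return [Rt.apply(p)+[w[0],w[1],.042] for p in out]
k=4
def render(c,w):
    im=np.zeros((420*k,560*k),np.uint8)
    for p in parts(w):
        cv2.fillConvexPoly(im,cv2.convexHull(np.round((pj(c,p)+.5)*k).astype(np.int32)),1)
    return im
B={c:cv2.resize(M[c].astype(np.uint8),None,fx=k,fy=k,interpolation=cv2.INTER_NEAREST) for c in M}
def cost(w):
    s=((w[3]-.541)/.03)**2*.003+((w[4]-.13)/.04)**2*.003+(max(0,-w[2])+max(0,w[2]-.036))*20
    for c in M:
        m=render(c,w);s+=1-(m&B[c]).sum()/(m|B[c]).sum()
    return s
best=None
for e in(.0,.012,.024,.036):
    x0=np.array([.543,-.24,e,.541,.13,.086]); sx=x0+np.vstack([np.zeros(6),np.diag([.012,.012,.008,.05,.05,.004])])
    r=minimize(cost,x0,method='Nelder-Mead',options=dict(initial_simplex=sx,maxiter=300))
    print(e,r.fun,np.round(r.x,4))
    if best is None or r.fun<best.fun: best=r
w=best.x;Rt=R.from_euler('ZY',[w[4],-w[3]])
print('crown mid',Rt.apply([0,0,.141+w[2]])+[w[0],w[1],.042])
J=[]
for cam in('side','top'):
    im=cv2.resize(grab_frame(cam)[:,:,::-1],None,fx=k,fy=k,interpolation=cv2.INTER_CUBIC)
    for m,c in((render(cam,w),(0,255,0)),(B[cam],(255,255,0))): cv2.drawContours(im,cv2.findContours(m,0,2)[0],-1,c,1)
    x,y=(1100,600) if cam=='side' else (1200,680); J.append(im[y:y+360,x:x+400])
cv2.imwrite('pics/f2.png',np.hstack(J))
E
python3 sil.py
```

```text
side 0.95 302.71794871794873 195.33479853479852 1365
side 0.57 371.4891304347826 188.85326086956522 184
top 0.8 344.41379310344826 198.78765880217784 1102
top 0.8 409.55434782608694 260.3434782608696 460
0.0 0.1880174341909538 [ 0.5452 -0.2458  0.004   0.5559  0.1439  0.0803]
0.012 0.1954498944770353 [ 0.5456 -0.2462  0.0046  0.563   0.1258  0.0823]
0.024 0.26072478339830474 [ 0.5471 -0.2454  0.0072  0.5607  0.156   0.09  ]
0.036 0.2705957392300106 [ 0.5456 -0.2468  0.0031  0.5578  0.1447  0.0936]
crown mid [ 0.46946793 -0.25673403  0.16519195]
```

View pics/f2.png

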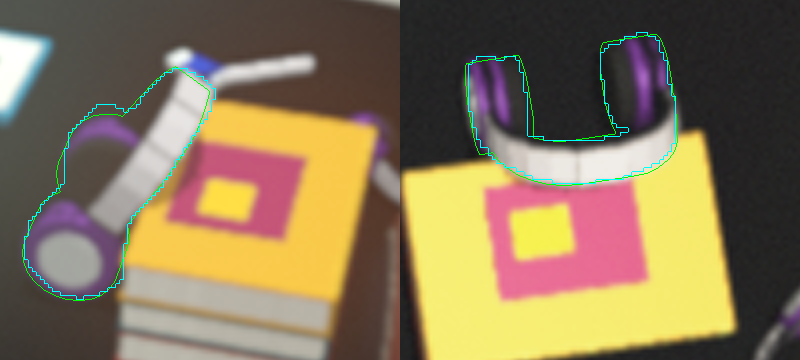

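The green model outline matches the mask outline in both views. The crown top is at about (0.469, -0.257, 0.165), the yaw is about 0.13, the tilt is 0.55, and the headband is drawn out by about 4 mm. Now I'll move above it.

>>> apply_moves(targets=[{"translation": [0.348, -0.215, 0], "twist": 0, "hand": 1}, {"translation": [0.348, -0.215, 0], "twist": 0, "hand": 1}, {"translation": [0.348, -0.215, 0], "twist": 0, "hand": 1}, {"translation": [0.348, -0.215, 0], "twist": 0, "hand": 1}, {"translation": [0.348, -0.215, 0], "twist": 0, "hand": 1}, {"translation": [0.348, -0.215, 0], "twist": 0, "hand": 1}, {"translation": [0.348, -0.215, 0], "twist": 0, "hand": 1}, {"translation": [0.348, -0.215, 0], "twist": 0, "hand": 1}])

```text
time: 2.2
tool_pos: [0.4231, -0.3216, 0.2535]
tool_rot: [0.0, 0.983, 0.182, 0.0]
contact_force: [0.2, -1.2, -0.2]
gripper_width: 1.0
grasp_force: 0.0
```

>>> apply_moves(targets=[{"translation": [0.348, -0.215, 0], "twist": 0, "hand": 1}, {"translation": [0.348, -0.215, 0], "twist": 0, "hand": 1}, {"translation": [0, 0, 0], "twist": -1, "hand": 1}, {"translation": [0, 0, 0], "twist": -1, "hand": 1}, {"translation": [0, 0, 0], "twist": -1, "hand": 1}, {"translation": [0, 0, 0], "twist": -1, "hand": 1}, {"translation": [0, 0, 0], "twist": -1, "hand": 1}, {"translation": [0, 0, 0], "twist": -1, "hand": 1}])

```text
time: 3.0
tool_pos: [0.4719, -0.2579, 0.2534]
tool_rot: [0.0, 0.884, 0.467, 0.0]
contact_force: [-0.0, 0.2, -0.2]
gripper_width: 0.998
grasp_force: 0.0
```

>>> apply_moves(targets=[{"translation": [0, 0, 0], "twist": -1, "hand": 1}, {"translation": [0, 0, 0], "twist": -1, "hand": 1}, {"translation": [0, 0, 0], "twist": -1, "hand": 1}, {"translation": [0, 0, 0], "twist": -1, "hand": 1}, {"translation": [0, 0, 0], "twist": -1, "hand": 1}, {"translation": [0, 0, 0], "twist": -1, "hand": 1}, {"translation": [0, 0, 0], "twist": -1, "hand": 1}, {"translation": [0, 0, 0], "twist": -0.4, "hand": 1}])

```text
time: 3.8
tool_pos: [0.4719, -0.2579, 0.2534]
tool_rot: [0.0, 0.656, 0.754, -0.0]
contact_force: [-1.2, 0.4, -1.1]
gripper_width: 0.996
grasp_force: 0.0
```

>>> apply_moves(targets=[{"translation": [0, 0, 0.3], "twist": 0, "hand": 1}, {"translation": [0, 0, 0.3], "twist": 0, "hand": 1}, {"translation": [0, 0, 0.2], "twist": 0, "hand": 1}, {"translation": [0, 0, 0.16], "twist": 0, "hand": 1}, {"translation": [0, 0, 0], "twist": 0, "hand": 0.65}, {"translation": [0, 0, 0], "twist": 0, "hand": 0.65}, {"translation": [0, 0, 0], "twist": 0, "hand": 0.65}])

```text
time: 4.5
tool_pos: [0.4728, -0.2585, 0.1591]
tool_rot: [0.001, 0.657, 0.754, 0.0]
contact_force: [-0.5, -0.2, 0.2]
gripper_width: 0.655
grasp_force: 0.0
```

>>> apply_moves(targets=[{"translation": [0, 0.1, 0], "twist": 0, "hand": 0.65}, {"translation": [0, 0.12, -0.03], "twist": 0, "hand": 0.65}, {"translation": [0, 0.12, -0.04], "twist": 0, "hand": 0.65}, {"translation": [0, 0.12, -0.04], "twist": 0, "hand": 0.65}, {"translation": [0, 0.12, -0.04], "twist": 0, "hand": 0.65}, {"translation": [0, 0.12, -0.04], "twist": 0, "hand": 0.65}])

```text
time: 5.1
tool_pos: [0.5426, -0.2482, 0.1767]
tool_rot: [0.0, 0.657, 0.754, 0.0]
contact_force: [-0.6, 0.3, -0.2]
gripper_width: 0.651
grasp_force: 0.0
```

```bash
python3 - <<'E'
from h import *
J=[]
for cam in('side','top'):
    im=cv2.resize(grab_frame(cam)[:,:,::-1],None,fx=4,fy=4,interpolation=cv2.INTER_CUBIC)
    x,y=(1050,500) if cam=='side' else (1200,560); J.append(im[y:y+480,x:x+400])
cv2.imwrite('pics/p1.png',np.hstack(J)); print(state()['contact_force'])
E
```

```text
[-0.4998837   0.25906611  0.55706695]
```

View pics/p1.png

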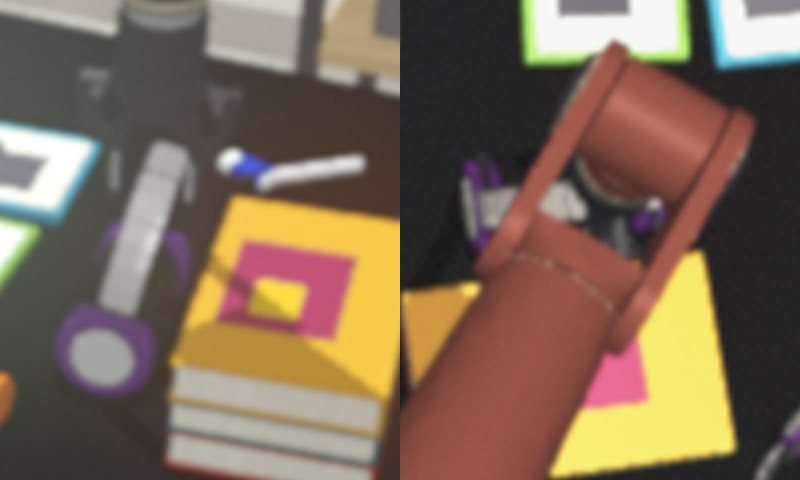

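The near finger (190,180) has pushed the headset almost upright, and the crown at (170,150) sits between the fingers. I'll finish the tilt and close.

>>> apply_moves(targets=[{"translation": [0, 0.1, -0.06], "twist": 0, "hand": 0.65}, {"translation": [0, 0.1, -0.06], "twist": 0, "hand": 0.65}, {"translation": [0, 0.06, -0.06], "twist": 0, "hand": 0.65}, {"translation": [0, 0, 0], "twist": 0, "hand": 0.5}, {"translation": [0, 0, 0], "twist": 0, "hand": 0}, {"translation": [0, 0, 0], "twist": 0, "hand": 0}, {"translation": [0, 0, 0], "twist": 0, "hand": 0}, {"translation": [0, 0, 0], "twist": 0, "hand": 0}])

```text
time: 6.0
tool_pos: [0.5673, -0.2451, 0.1951]
tool_rot: [0.001, 0.657, 0.753, 0.0]
contact_force: [0.7, 1.6, 5.6]
gripper_width: 0.383
grasp_force: 60.1
```

>>> apply_moves(targets=[{"translation": [0, 0, -0.05], "twist": 0, "hand": 0}, {"translation": [0, 0, -0.1], "twist": 0, "hand": 0}, {"translation": [0, 0, -0.2], "twist": 0, "hand": 0}, {"translation": [0, 0, -0.25], "twist": 0, "hand": 0}, {"translation": [0, 0, -0.25], "twist": 0, "hand": 0}, {"translation": [0, 0, -0.25], "twist": 0, "hand": 0}, {"translation": [0, 0, -0.15], "twist": 0, "hand": 0}])

```text
time: 6.7
tool_pos: [0.5671, -0.245, 0.3214]
tool_rot: [0.001, 0.657, 0.754, 0.0]
contact_force: [0.3, -1.0, -2.6]
gripper_width: 0.384
grasp_force: 59.9
```

>>> apply_moves(targets=[{"translation": [0.15, -0.02, 0], "twist": 0, "hand": 0}, {"translation": [0.3, -0.05, 0], "twist": 0, "hand": 0}, {"translation": [0.35, -0.05, 0], "twist": 0, "hand": 0}, {"translation": [0.35, -0.05, 0], "twist": 0, "hand": 0}, {"translation": [0.35, -0.05, 0], "twist": 0, "hand": 0}, {"translation": [0.35, -0.05, 0], "twist": 0, "hand": 0}, {"translation": [0.35, -0.05, 0], "twist": 0, "hand": 0}, {"translation": [0.35, -0.05, 0], "twist": 0, "hand": 0}])

```text
time: 7.5
tool_pos: [0.4938, 0.0049, 0.3169]
tool_rot: [-0.002, 0.657, 0.754, -0.001]
contact_force: [0.7, -0.0, -2.1]
gripper_width: 0.384
grasp_force: 60.0
```

>>> apply_moves(targets=[{"translation": [0.35, -0.05, 0], "twist": 0, "hand": 0}, {"translation": [0.35, -0.05, 0], "twist": 0, "hand": 0}, {"translation": [0.35, -0.05, 0], "twist": 0, "hand": 0}, {"translation": [0.35, -0.07, 0], "twist": 0, "hand": 0}, {"translation": [0.2, -0.05, 0], "twist": 0, "hand": 0}, {"translation": [0, 0, 0], "twist": 0.9, "hand": 0}, {"translation": [0, 0, 0], "twist": 0.9, "hand": 0}, {"translation": [0, 0, 0], "twist": 0.9, "hand": 0}])

```text
time: 8.3
tool_pos: [0.4456, 0.1583, 0.3169]
tool_rot: [-0.001, 0.754, 0.657, -0.002]
contact_force: [0.6, -0.2, -2.2]
gripper_width: 0.384
grasp_force: 59.9
```

```bash
python3 - <<'E'
from h import *
J=[]
for cam in('side','top'):
    im=cv2.resize(grab_frame(cam)[:,:,::-1],None,fx=4,fy=4,interpolation=cv2.INTER_CUBIC)
    x,y=(880,680) if cam=='side' else (760,560); J.append(im[y:y+560,x:x+400])
cv2.imwrite('pics/p2.png',np.hstack(J)); s=state();print(s['tool_pos'],s['contact_force'],s['tool_rot'],s['ft_torque'])
E
```

```text
[0.44585648 0.15801189 0.31711179] [ 0.28535685 -0.57024928 -3.22531053] [-0.00103677  0.75254333  0.65854018 -0.0015134 ] [ 0.0086233   0.02591112 -0.01536751]
```

View pics/p2.png

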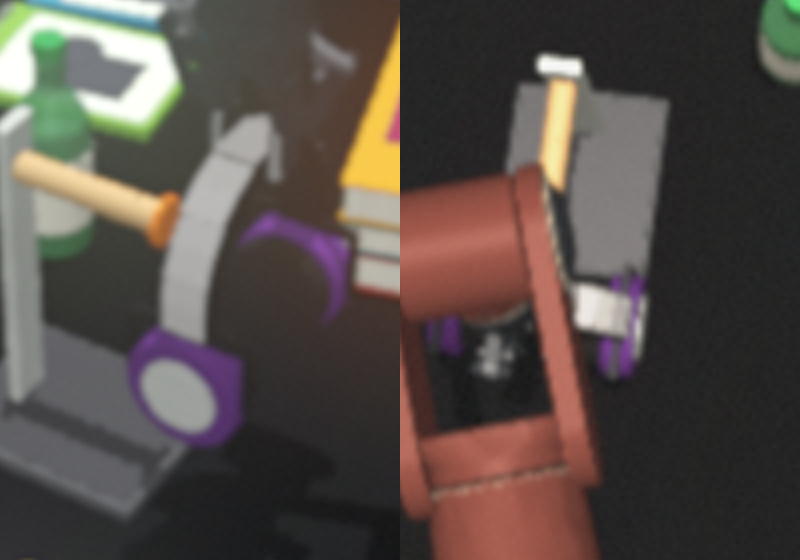

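Both views show the headset held upright in front of the bar; the crown is at (265,120) in the crop and the cap at (163,220). I'll check the crown height relative to the tool with a silhouette fit.

```bash
cat > sil2.py <<'E'
from h import *
import re,sys
src=open('sil.py').read(); exec(src[src.index('a=np.linspace'):src.index('k=4')].replace('R.','Rn.'),dict(np=np,Rn=__import__('scipy.spatial.transform',fromlist=['x']).Rotation),globals())
from scipy.optimize import minimize
from scipy.spatial.transform import Rotation as Rn
grab_frame('side'); ms=[np.array(r['pixels']) for r in regions_of('side','headset')]
for m in ms: ys,xs=np.nonzero(m);print(xs.mean(),ys.mean(),m.sum())
m=ms[0];k=4;B=cv2.resize(m.astype(np.uint8),None,fx=k,fy=k,interpolation=cv2.INTER_NEAREST)
c=get_calibration('side');K=np.array(c['camera_matrix']);T=np.linalg.inv(np.array(c['pose']))
def pj(P): p=P@T[:3,:3].T+T[:3,3];p=(p*[1,-1,-1])@K.T;return p[:,:2]/p[:,2:]
s=state();tp=s['tool_pos'];q=s['tool_rot'];yt=2*np.arctan2(q[2],q[1])-np.pi/2
def pose(w,p): # w: crown-top dz, lateral dy, pitch, roll, ext
    Rt=Rn.from_euler('ZYX',[yt,w[2],w[3]]); return Rt.apply(np.asarray(p)-[0,0,.141+w[4]])+Rn.from_euler('z',yt).apply([0,w[1],w[0]])+tp
def ren(w):
    im=np.zeros((420*k,560*k),np.uint8); v=[0,0,w[4],0,0,.0803]
    for p in parts(v): cv2.fillConvexPoly(im,cv2.convexHull(np.round((pj(pose(w,p-[0,0,.042]))+.5)*k).astype(np.int32)),1)
    return im
def cost(w):
    r=ren(w);return 1-(r&B).sum()/(r|B).sum()+.003*((w[1]/.008)**2+(w[3]/.06)**2+((w[4]-.004)/.004)**2)
best=None
for d in(-.012,0.,.01):
    x0=np.array([d,0,0,0,.004]);r=minimize(cost,x0,method='Nelder-Mead',options=dict(maxiter=250,initial_simplex=x0+np.vstack([np.zeros(5),np.diag([.008,.008,.1,.05,.004])])))
    print(r.fun,np.round(r.x,4)); best=r if best is None or r.fun<best.fun else best
w=best.x;print('crown mid',pose(w,[0,0,.141+w[4]]),'yaw',yt)
im=cv2.resize(grab_frame('side')[:,:,::-1],None,fx=k,fy=k,interpolation=cv2.INTER_CUBIC)
for mm,cc in((ren(w),(0,255,0)),(B,(255,255,0))): cv2.drawContours(im,cv2.findContours(mm,0,2)[0],-1,cc,1)
u=(pj(tp[None])[0]*k).astype(int);cv2.imwrite(sys.argv[1],im[u[1]-120:u[1]+400,u[0]-320:u[0]+240])
E
python3 sil2.py pics/p3.png
```

```text
383.7190388170055 188.36229205175601 541
278.90765765765764 240.4677177177177 2664
235.30664652567975 257.9916918429003 2648
222.4215530903328 347.83676703645006 1893Traceback (most recent call last):
  File "sil2.py", line 22, in <module>
    x0=np.array([d,0,0,0,.004]);r=minimize(cost,x0,method='Nelder-Mead',options=dict(maxiter=250,initial_simplex=x0+np.vstack([np.zeros(5),np.diag([.008,.008,.1,.05,.004])])))
                                  ~~~~~~~~^^^^^^^^^^^^^^^^^^^^^^^^^^^^^^^^^^^^^^^^^^^^^^^^^^^^^^^^^^^^^^^^^^^^^^^^^^^^^^^^^^^^^^^^^^^^^^^^^^^^^^^^^^^^^^^^^^^^^^^^^^^^^^^^^^^^^
    res = _minimize_neldermead(fun, x0, args, callback, bounds=bounds,
                               **options)
    fsim[k] = func(sim[k])
              ~~~~^^^^^^^^
    fx = function(np.copy(x), *(wrapper_args + args))
  File "sil2.py", line 19, in cost
    r=ren(w);return 1-(r&B).sum()/(r|B).sum()+.003*((w[1]/.008)**2+(w[3]/.06)**2+((w[4]-.004)/.004)**2)
  File "sil2.py", line 16, in ren
    for p in parts(v): cv2.fillConvexPoly(im,cv2.convexHull(np.round((pj(pose(w,p-[0,0,.042]))+.5)*k).astype(np.int32)),1)
             ~~~~~^^^
  File "<string>", line 4, in parts
NameError: name 'a' is not defined
```

```bash
python3 - <<'E'
t=open('sil2.py').read()
i=t.index("src=open");j=t.index("from scipy.optimize")
t=t[:i]+"from scipy.spatial.transform import Rotation as R\nsrc=open('sil.py').read(); exec(src[src.index('a=np.linspace'):src.index('k=4')])\n"+t[j:]
t=t.replace("m=ms[0]","u0=proj('side',state()['tool_pos']-[0,0,.1]);m=min(ms,key=lambda m:np.hypot(np.nonzero(m)[1].mean()-u0[0],np.nonzero(m)[0].mean()-u0[1]))")
open('sil2.py','w').write(t)
E
python3 sil2.py pics/p3.png
```

```text
384.09818181818184 188.87818181818182 550
278.6707461508093 240.58823529411765 2533
0.14251613981470543 [-0.0093  0.0013 -0.0179 -0.0333  0.0039]
0.1431491189704142 [-0.01    0.0014 -0.0196 -0.0365  0.0053]
0.13992818847785907 [-0.0113  0.0014 -0.0205 -0.0376  0.0031]
crown mid [0.44699644 0.15909177 0.30718595] yaw -0.13264983279673825
```

View pics/p3.png

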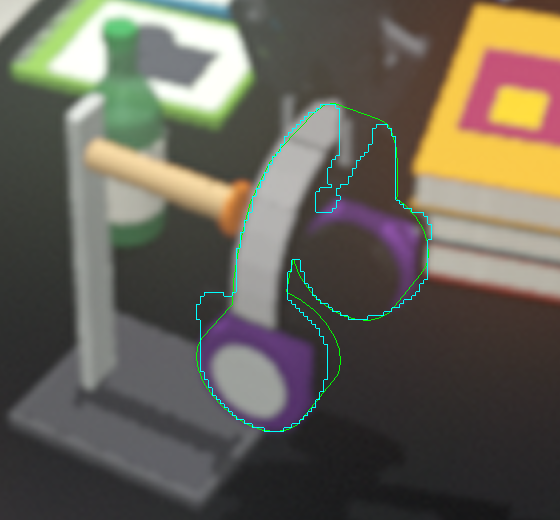

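The fit puts the crown top about 10 mm below the TCP, level and square to the bar. I'll lower to z = 0.29 and slide in over the bar.

>>> apply_moves(targets=[{"translation": [-0.015, 0, 0.13], "twist": 0, "hand": 0}, {"translation": [0, 0, 0.13], "twist": 0, "hand": 0}, {"translation": [0, 0.15, 0], "twist": 0, "hand": 0}, {"translation": [0, 0.2, 0], "twist": 0, "hand": 0}, {"translation": [0, 0.25, 0], "twist": 0, "hand": 0}, {"translation": [0, 0.25, 0], "twist": 0, "hand": 0}, {"translation": [0, 0.25, 0], "twist": 0, "hand": 0}, {"translation": [0, 0.17, 0], "twist": 0, "hand": 0}])

```text
time: 9.45
tool_pos: [0.5738, 0.1386, 0.291]
tool_rot: [-0.001, 0.753, 0.658, -0.001]
contact_force: [-0.3, 0.2, -2.1]
gripper_width: 0.382
grasp_force: 60.4
```

>>> apply_moves(targets=[{"translation": [0, 0, 0.08], "twist": 0, "hand": 0}, {"translation": [0, 0, 0.06], "twist": 0, "hand": 0}, {"translation": [0, 0, 0.03], "twist": 0, "hand": 0}, {"translation": [0, 0, 0], "twist": 0, "hand": 0}, {"translation": [0, 0, 0], "twist": 0, "hand": 0}])

```text
time: 9.95
tool_pos: [0.5724, 0.1393, 0.2763]
tool_rot: [-0.0, 0.753, 0.658, 0.0]
contact_force: [-0.4, 0.1, -1.8]
gripper_width: 0.385
grasp_force: 60.5
```

>>> apply_moves(targets=[{"translation": [0, 0, 0.03], "twist": 0, "hand": 0}, {"translation": [0, 0, 0.03], "twist": 0, "hand": 0}, {"translation": [0, 0, 0.02], "twist": 0, "hand": 0}, {"translation": [0, 0, 0], "twist": 0, "hand": 0}, {"translation": [0, 0, 0], "twist": 0, "hand": 0}])

```text
time: 10.45
tool_pos: [0.573, 0.1391, 0.2682]
tool_rot: [-0.0, 0.753, 0.658, -0.0]
contact_force: [0.4, 0.5, -1.6]
gripper_width: 0.384
grasp_force: 60.5
```

>>> apply_moves(targets=[{"translation": [0, 0, 0.02], "twist": 0, "hand": 0}, {"translation": [0, 0, 0.02], "twist": 0, "hand": 0}, {"translation": [0, 0, 0], "twist": 0, "hand": 0}, {"translation": [0, 0, 0], "twist": 0, "hand": 0}])

```text
time: 10.85
tool_pos: [0.5729, 0.1391, 0.2641]
tool_rot: [-0.0, 0.753, 0.658, -0.0]
contact_force: [0.5, 0.6, -2.0]
gripper_width: 0.382
grasp_force: 60.5
```

>>> apply_moves(targets=[{"translation": [0, 0, 0.02], "twist": 0, "hand": 0}, {"translation": [0, 0, 0], "twist": 0, "hand": 0}, {"translation": [0, 0, 0], "twist": 0, "hand": 0}])

```text
time: 11.15
tool_pos: [0.5729, 0.1391, 0.2622]
tool_rot: [-0.0, 0.753, 0.658, -0.0]
contact_force: [-0.1, 0.6, -2.4]
gripper_width: 0.385
grasp_force: 60.5
```

>>> apply_moves(targets=[{"translation": [0, 0, 0.02], "twist": 0, "hand": 0}, {"translation": [0, 0, 0], "twist": 0, "hand": 0}, {"translation": [0, 0, 0], "twist": 0, "hand": 0}])

```text
time: 11.45
tool_pos: [0.5729, 0.1392, 0.2602]
tool_rot: [-0.0, 0.753, 0.658, -0.0]
contact_force: [0.9, -0.4, -1.6]
gripper_width: 0.389
grasp_force: 60.5
```

>>> apply_moves(targets=[{"translation": [0, 0, 0.015], "twist": 0, "hand": 0}, {"translation": [0, 0, 0], "twist": 0, "hand": 0}, {"translation": [0, 0, 0], "twist": 0, "hand": 0}])

```text
time: 11.75
tool_pos: [0.573, 0.1391, 0.2587]
tool_rot: [-0.0, 0.753, 0.658, -0.0]
contact_force: [-0.0, 0.9, -2.3]
gripper_width: 0.386
grasp_force: 60.5
```

>>> apply_moves(targets=[{"translation": [0, 0, 0.01], "twist": 0, "hand": 0}, {"translation": [0, 0, 0], "twist": 0, "hand": 0}, {"translation": [0, 0, 0], "twist": 0, "hand": 0}])

```text
time: 12.05
tool_pos: [0.573, 0.1391, 0.2578]
tool_rot: [-0.0, 0.753, 0.658, -0.0]
contact_force: [-0.1, -0.0, -2.2]
gripper_width: 0.389
grasp_force: 60.5
```

>>> apply_moves(targets=[{"translation": [0, 0, 0.01], "twist": 0, "hand": 0}, {"translation": [0, 0, 0], "twist": 0, "hand": 0}, {"translation": [0, 0, 0], "twist": 0, "hand": 0}])

```text
time: 12.35
tool_pos: [0.573, 0.1391, 0.2568]
tool_rot: [-0.0, 0.753, 0.658, -0.0]
contact_force: [0.7, -0.2, -2.3]
gripper_width: 0.383
grasp_force: 60.5
```

>>> apply_moves(targets=[{"translation": [0, 0, 0.01], "twist": 0, "hand": 0}, {"translation": [0, 0, 0], "twist": 0, "hand": 0}, {"translation": [0, 0, 0], "twist": 0, "hand": 0}])

```text
time: 12.65
tool_pos: [0.5731, 0.1392, 0.2564]
tool_rot: [0.0, 0.753, 0.658, 0.0]
contact_force: [-2.1, -0.3, 0.6]
gripper_width: 0.388
grasp_force: 62.4
```

The bar has taken the load: the vertical force went from -2.3 to +0.6 N. I'll release slowly.

>>> apply_moves(targets=[{"translation": [0, 0, 0], "twist": 0, "hand": 0.4}, {"translation": [0, 0, 0], "twist": 0, "hand": 0.44}, {"translation": [0, 0, 0], "twist": 0, "hand": 0.48}, {"translation": [0, 0, 0], "twist": 0, "hand": 0.52}, {"translation": [0, 0, 0], "twist": 0, "hand": 0.6}, {"translation": [0, 0, 0], "twist": 0, "hand": 0.6}])

```text
time: 13.25
tool_pos: [0.573, 0.1391, 0.2558]
tool_rot: [0.0, 0.753, 0.658, 0.0]
contact_force: [0.4, -0.4, -0.3]
gripper_width: 0.6
grasp_force: 0.0
```

```bash
sed -i "s/\['x'\]/['x']/" sil2.py; python3 sil2.py pics/p4.png; python3 -c "
from h import *
print(state()['tool_pos'],state()['contact_force'])"
```

```text
383.48021582733816 188.72841726618705 556
239.3020282186949 242.8148148148148 2268
0.17493373351443287 [-0.0099  0.      0.0021 -0.007   0.0043]
0.17804068575650672 [-0.0104  0.0005  0.0075 -0.0024  0.004 ]
0.18390111511474683 [-0.0093  0.0028  0.0296  0.0024 -0.0011]
crown mid [0.57297777 0.1391439  0.24591123] yaw -0.13399852420477254
[0.57299715 0.13915912 0.25580699] [0.55164303 0.61441138 0.23199566]
```

View pics/p4.png

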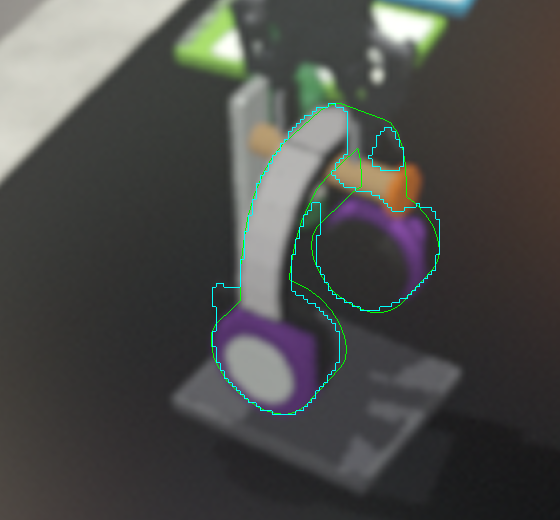

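The fit matches a headset hanging upright on the bar with the crown at (340,110), and the stand is undisturbed. I'll lift out, close the fingers, come down in front of the band and push it home.

>>> apply_moves(targets=[{"translation": [0, 0, -0.05], "twist": 0, "hand": 0.6}, {"translation": [0, 0, -0.15], "twist": 0, "hand": 0.6}, {"translation": [0, 0, -0.3], "twist": 0, "hand": 0.6}, {"translation": [0, -0.2, 0], "twist": 0, "hand": 0}, {"translation": [0, -0.2, 0], "twist": 0, "hand": 0}, {"translation": [0, 0, 0], "twist": 0, "hand": 0}, {"translation": [0, 0, 0], "twist": 0, "hand": 0}, {"translation": [0, 0, 0], "twist": 0, "hand": 0}])

```text
time: 14.2
tool_pos: [0.5339, 0.1444, 0.3063]
tool_rot: [0.0, 0.753, 0.658, 0.0]
contact_force: [0.0, 0.2, 0.3]
gripper_width: 0.001
grasp_force: 0.0
```

>>> apply_moves(targets=[{"translation": [0, 0, 0.2], "twist": 0, "hand": 0}, {"translation": [0, 0, 0.14], "twist": 0, "hand": 0}, {"translation": [0, 0, 0.08], "twist": 0, "hand": 0}, {"translation": [0, 0, 0.02], "twist": 0, "hand": 0}, {"translation": [0, 0, 0], "twist": 0, "hand": 0}])

```text
time: 14.7
tool_pos: [0.5333, 0.1444, 0.2614]
tool_rot: [-0.0, 0.753, 0.658, -0.0]
contact_force: [0.1, 0.6, -0.5]
gripper_width: -0.003
grasp_force: 0.0
```

>>> apply_moves(targets=[{"translation": [0, 0.05, 0], "twist": 0, "hand": 0}, {"translation": [0, 0.05, 0], "twist": 0, "hand": 0}, {"translation": [0, 0.05, 0], "twist": 0, "hand": 0}, {"translation": [0, 0.05, 0], "twist": 0, "hand": 0}, {"translation": [0, 0.05, 0], "twist": 0, "hand": 0}, {"translation": [0, 0.05, 0], "twist": 0, "hand": 0}, {"translation": [0, 0.04, 0], "twist": 0, "hand": 0}, {"translation": [0, 0.03, 0], "twist": 0, "hand": 0}])

```text
time: 15.5
tool_pos: [0.5705, 0.1396, 0.2624]
tool_rot: [0.0, 0.753, 0.658, 0.0]
contact_force: [-4.7, 0.8, 5.6]
gripper_width: -0.001
grasp_force: 2.9
```

>>> apply_moves(targets=[{"translation": [0, 0.02, 0], "twist": 0, "hand": 0}, {"translation": [0, 0.02, 0], "twist": 0, "hand": 0}, {"translation": [0, 0.01, 0], "twist": 0, "hand": 0}, {"translation": [0, 0, 0], "twist": 0, "hand": 0}])

```text
time: 15.9
tool_pos: [0.5753, 0.1389, 0.2623]
tool_rot: [0.0, 0.753, 0.658, 0.0]
contact_force: [-3.4, 0.6, 4.5]
gripper_width: 0.005
grasp_force: 2.2
```

```bash
sed "s/\[d,0,0,0,.004\]/[d,0,0,0,.004]/; s/+Rn.from_euler('z',yt).apply(\[0,w\[1\],w\[0\]\])+tp/+Rn.from_euler('z',yt).apply([w[1],0,0])+[.5755,.1396,.251+w[0]]/; s#(w\[1\]/.008)#(w[1]/.08)#; s/np.diag(\[.008,.008/np.diag([.005,.02/" sil2.py > sil3.py; python3 sil3.py pics/p5.png; python3 -c "
from h import *
print(state()['tool_pos'],state()['contact_force'],state()['ft_torque'])"
```

```text
228.53648827952233 241.0 2261
383.3780487804878 188.095818815331 574
0.20651102897303303 [-0.0114  0.0304 -0.0235 -0.0088  0.0035]
0.21157122154664001 [-0.0069  0.0286 -0.0274  0.0017  0.0057]
0.21071538972578427 [-0.0112  0.0315 -0.008  -0.0021  0.0031]
crown mid [0.60562346 0.13554101 0.23961527] yaw -0.1339385098563879
[0.57511458 0.13888662 0.26198116] [-2.50594102  1.02511769  4.73811933] [0.03328035 0.3788581  0.02541849]
```

View pics/p5.png

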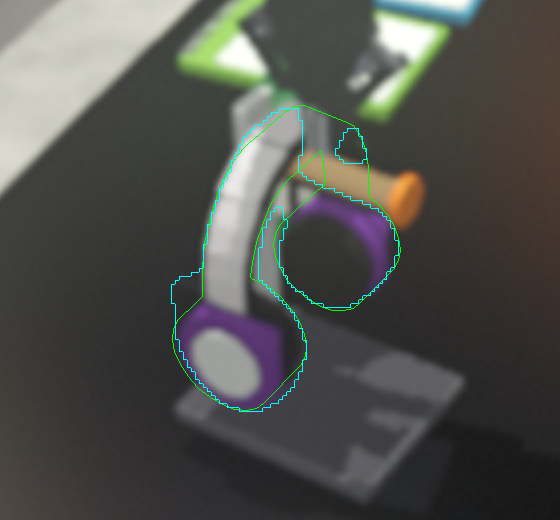

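The last view shows the band almost at the upright, with the crown at (295,110), upright and on the bar. The fit leaves about 4 mm to go, so I'll continue in tiny steps.

>>> apply_moves(targets=[{"translation": [0, 0.01, 0], "twist": 0, "hand": 0}, {"translation": [0, 0.01, 0], "twist": 0, "hand": 0}, {"translation": [0, 0, 0], "twist": 0, "hand": 0}])

```text
time: 16.35
tool_pos: [0.5771, 0.1386, 0.2619]
tool_rot: [0.0, 0.753, 0.658, 0.0]
contact_force: [-2.4, 0.3, 4.1]
gripper_width: 0.0
grasp_force: 2.2
```

>>> apply_moves(targets=[{"translation": [0, 0.01, 0], "twist": 0, "hand": 0}, {"translation": [0, 0, 0], "twist": 0, "hand": 0}, {"translation": [0, 0, 0], "twist": 0, "hand": 0}])

```text
time: 16.65
tool_pos: [0.578, 0.1384, 0.2618]
tool_rot: [0.0, 0.753, 0.658, 0.0]
contact_force: [-3.3, 0.8, 4.4]
gripper_width: -0.002
grasp_force: 2.1
```

>>> apply_moves(targets=[{"translation": [0, 0.01, 0], "twist": 0, "hand": 0}, {"translation": [0, 0, 0], "twist": 0, "hand": 0}, {"translation": [0, 0, 0], "twist": 0, "hand": 0}])

```text
time: 16.95
tool_pos: [0.579, 0.1383, 0.2618]
tool_rot: [0.0, 0.753, 0.658, 0.0]
contact_force: [-3.2, 1.4, 4.7]
gripper_width: 0.003
grasp_force: 2.1
```

>>> apply_moves(targets=[{"translation": [0, 0.01, 0], "twist": 0, "hand": 0}, {"translation": [0, 0, 0], "twist": 0, "hand": 0}, {"translation": [0, 0, 0], "twist": 0, "hand": 0}])

```text
time: 17.25
tool_pos: [0.58, 0.1382, 0.2618]
tool_rot: [0.0, 0.753, 0.658, 0.0]
contact_force: [-2.9, 0.9, 3.7]
gripper_width: -0.003
grasp_force: 2.0
```

>>> apply_moves(targets=[{"translation": [0, 0.01, 0], "twist": 0, "hand": 0}, {"translation": [0, 0, 0], "twist": 0, "hand": 0}, {"translation": [0, 0, 0], "twist": 0, "hand": 0}])

```text
time: 17.55
tool_pos: [0.5804, 0.1382, 0.2617]
tool_rot: [-0.001, 0.753, 0.658, -0.001]
contact_force: [-4.9, 0.4, 5.6]
gripper_width: -0.002
grasp_force: 3.4
```

>>> apply_moves(targets=[{"translation": [0, 0.01, 0], "twist": 0, "hand": 0}, {"translation": [0, 0, 0], "twist": 0, "hand": 0}, {"translation": [0, 0, 0], "twist": 0, "hand": 0}])

```text
time: 17.85
tool_pos: [0.5808, 0.1384, 0.2618]
tool_rot: [-0.001, 0.753, 0.658, -0.001]
contact_force: [-7.8, 1.9, 6.6]
gripper_width: 0.003
grasp_force: 4.9
```

The force is rising to 7.8 N, so the band is against the upright. I'll back off and lift away.

>>> apply_moves(targets=[{"translation": [0, -0.02, 0], "twist": 0, "hand": 0}, {"translation": [0, -0.03, 0], "twist": 0, "hand": 0}, {"translation": [0, -0.08, 0], "twist": 0, "hand": 0}, {"translation": [0, -0.1, 0], "twist": 0, "hand": 0}, {"translation": [0, 0, -0.1], "twist": 0, "hand": 0}, {"translation": [0, 0, -0.3], "twist": 0, "hand": 0}, {"translation": [0, 0, -0.3], "twist": 0, "hand": 0}, {"translation": [0, -0.3, -0.3], "twist": 0, "hand": 0}])

```text
time: 18.65
tool_pos: [0.5304, 0.1445, 0.363]
tool_rot: [0.0, 0.753, 0.658, 0.0]
contact_force: [0.4, 0.1, 1.0]
gripper_width: -0.001
grasp_force: 0.0
```

>>> apply_moves(targets=[{"translation": [0, -0.4, 0], "twist": 0, "hand": 0}, {"translation": [0, -0.4, 0], "twist": 0, "hand": 0}, {"translation": [0, 0, 0], "twist": 0, "hand": 0}, {"translation": [0, 0, 0], "twist": 0, "hand": 0}, {"translation": [0, 0, 0], "twist": 0, "hand": 0}])

```text
time: 19.15
tool_pos: [0.4507, 0.1556, 0.3623]
tool_rot: [0.0, 0.753, 0.658, 0.0]
contact_force: [-1.0, -0.0, 0.3]
gripper_width: 0.001
grasp_force: 0.0
```

```bash
sed -i "s/\.5755,\.1396/.61,.1357/; s/,yt)/,yt)/" sil3.py; sed -i "s/-np.pi\/2$/-np.pi\/2;yt=-.13/" sil3.py; python3 sil3.py pics/p6.png
python3 - <<'E'
from h import *
from scipy.spatial.transform import Rotation as R
# stand shift check: orange cap + base grey region vs start
a=cv2.imread('pics/s0.png').astype(int);b=grab_frame('side')[:,:,::-1].astype(int)
f=lambda im:(lambda m:np.argwhere(m[205:245,245:275]).mean(0)+[205,245])((im[:,:,2]>150)&(im[:,:,0]<90)&(im[:,:,1]<170))
print('cap',f(a),f(b)); s=state();print(s['time'],s['tool_pos'],s['contact_force'])
E
```

```text
227.8736462093863 237.9783393501805 2216
383.41509433962267 188.07924528301888 530
222.15742208135234 347.8293713681986 1893
0.1543541374247236 [-0.0095  0.0023 -0.03   -0.0386  0.0069]
0.16249512634454796 [-0.003  -0.0024 -0.0418 -0.0085  0.0078]
0.15474055849352947 [-0.0076  0.0002 -0.0444 -0.0384  0.0093]
crown mid [0.61227853 0.13540211 0.24152362] yaw -0.13
cap [224.16393443 260.90163934] [224.11111111 260.85714286]
19.35 [0.45076398 0.15553534 0.36155671] [-0.65736732 -0.62029608  0.46318651]
```

```bash
python3 -c "
from plant import *
print(job_done())"
```

```text
the job is handed in; nothing more can be done
None
```

The headphones hang let go of on the bar, pushed back until the band met the upright. By the last camera fit they sit about 28 to 30 mm along the stand's x (aim 28 mm), within about 0.05 rad of upright. The stand's end cap had not moved in the side view, the arm is clear, and the job is handed in; `job_done()` gave no verdict.

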